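# Stand the donated picture frames up and file them in the display rack

## Task

Donated picture frames lie flat on the sorting bench; working from the narrowest to the widest and finishing one before starting the next, push each frame's foot edge against the wooden fence, tip it up until it stands upright on that edge against the fence, then lift it over into the rack slot made for its width, fully down, foot edge down and with the picture facing away from the robot. Do not knock the other things on the bench about.

Things in the scene. Friction and masses are not known exactly. Their poses are not given: they have to be found in the camera images.
- fence_face (a point): fixed pine rail (the fence), 440 mm long, 38 mm thick, 75 mm high, standing on the table; point at the foot of the middle of its working face, at table height. x points from the working face into the rail (away from the robot), y along the rail, z up
- frame_s_center (a point): narrowest picture frame, loose wooden slab 120 mm from foot edge to top edge, 70 mm wide, 24 mm thick, 0.1 to 0.4 kg, may be absent; point at its very centre. x points to its foot edge, y along its width, z out of its picture. At the start it lies picture up, foot edge towards the fence
- frame_s_face (a point): middle of the narrowest frame's picture side, 12 mm from its centre along z. Its back is undercut along the top edge: the last 18 mm are only the front 10 mm thick, so when it lies flat there is a gap 14 mm high and 18 mm deep under the top edge
- slot_s_floor (a point): fixed wooden slot stand for the narrowest frame, on the rack; point in the middle of the slot's floor, 12 mm above the table. The slot is open at the top, 32 mm wide along x, 80 mm long along y; its 8 mm walls rise 55 mm above the floor. z up, x away from the robot. The three stands are 90 mm apart, in any order
- frame_m_center (a point): middle picture frame, loose wooden slab 120 mm from foot edge to top edge, 92 mm wide, 24 mm thick, 0.1 to 0.4 kg, may be absent; point at its very centre. x points to its foot edge, y along its width, z out of its picture. At the start it lies picture up, foot edge towards the fence
- frame_m_face (a point): middle of the middle frame's picture side, 12 mm from its centre along z. Its back is undercut along the top edge: the last 18 mm are only the front 10 mm thick, so when it lies flat there is a gap 14 mm high and 18 mm deep under the top edge
- slot_m_floor (a point): fixed wooden slot stand for the middle frame, on the rack; point in the middle of the slot's floor, 12 mm above the table. The slot is open at the top, 32 mm wide along x, 102 mm long along y; its 8 mm walls rise 55 mm above the floor. z up, x away from the robot. The three stands are 90 mm apart, in any order
- frame_l_center (a point): widest picture frame, loose wooden slab 120 mm from foot edge to top edge, 114 mm wide, 24 mm thick, 0.1 to 0.4 kg, may be absent; point at its very centre. x points to its foot edge, y along its width, z out of its picture. At the start it lies picture up, foot edge towards the fence
- frame_l_face (a point): middle of the widest frame's picture side, 12 mm from its centre along z. Its back is undercut along the top edge: the last 18 mm are only the front 10 mm thick, so when it lies flat there is a gap 14 mm high and 18 mm deep under the top edge
- slot_l_floor (a point): fixed wooden slot stand for the widest frame, on the rack; point in the middle of the slot's floor, 12 mm above the table. The slot is open at the top, 32 mm wide along x, 124 mm long along y; its 8 mm walls rise 55 mm above the floor. z up, x away from the robot. The three stands are 90 mm apart, in any order
- tape_wide: wide roll of parcel tape lying flat, 100 mm across, 48 mm high; a bystander, origin at the middle of its underside
- tape_narrow: narrow grey roll of tape lying flat, 72 mm across, 24 mm high; a bystander, origin at the middle of its underside
- tin: upright tin, 76 mm across, 100 mm high; a bystander, origin at the middle of its underside
- jug: amber glass bottle, 100 mm across, 240 mm high; a bystander, origin at the middle of its underside
- tumbler: green glass tumbler, 72 mm across, 120 mm high; a bystander, origin at the middle of its underside
Not all that is in view belongs to the job. Leave any orange look-alike of the part that bears frame_l_center alone.

How it is judged:
By the outcome, as a careful person would: the job done as asked, in the order asked, and still so for the second after the job is handed in, with the robot touching nothing.
Of frame_s, frame_m, frame_l only 2 to 3 are there at a start; the rules pass over those that are not, and their reading is None.
At some moment in a run one of frame_s, frame_m, frame_l may be knocked a few centimetres aside while the robot is not near it.
It also fails if it takes over 210 s, if anything falls off the work surface, if the arm or the gripper's body presses on something with over 40 N, if the wrist force passes 120 N, or if a joint passes its speed limit or range.

## Robot

A 6-joint arm with a two-finger parallel gripper is mounted at the origin on the work surface. World frame = base frame: x ahead of the robot, y to its left, z up, the work surface at z = 0. Lengths are in m, angles in rad, forces in N, time in s.
With the tool pointing down it reaches from about 0.325 to 0.9 m from the base axis. Payload 6.1 kg.
Tool frame: the origin (TCP) lies midway between the tips of the shut fingers; the grasp point (between the pads) lies 19 mm behind it; z points along the fingers, y is the line along which they close (so a half turn about z gives the same grasp; the last joint's range is limited). The gripper opens to 85 mm and grips with 20 to 120 N. Pads are 22 mm wide; open, the fingers measure 114 mm over their backs; the gripper's body (76 mm by 85 mm) begins 54 mm behind the grasp point. The pads swing forward as they close: fully open they stand 13 mm farther back than shut.
Start: joints at [-0.126, 0.22, 1.526, -0, 1.395, -0.126], TCP at [0.625, -0, 0.231] pointing down, gripper open.
Joint ranges: [-2.98, 2.98], [-0.91, 2.08], [0.09, 2.57], [-1.24, 4.39], [0.2, 2.65], [-2.68, 2.68]. Speed limits (rad/s): [2.57, 2.57, 3.01, 3.14, 3.14, 3.14].

## Interface

Orientations are given as [roll, pitch, yaw] about the fixed x, y, z axes, in that order (R = Rz(yaw) Ry(pitch) Rx(roll)).
In Python, from plant import movep, move_l, set_joints, gripper_to, hold, inverse_kinematics, observe, get_image, get_calibration, Unreachable, job_done gives the robot as it stands. Calls block until the motion is done:
- movep(position, orientation): joint-space move of the TCP to a pose.
- move_l(position, feed=0.15, rotation=None, max_force=None): straight line of the TCP; rotation=None keeps the orientation; feed is the mean speed in m/s. With max_force (N) it stops when the force on the tool has changed by that much, and returns True; else False.
- set_joints(angles): joint-space move.
- gripper_to(opening, f_grip=None): finger opening in m; f_grip is the grip in N (None keeps the last); returns when the fingers have stopped.
- hold(seconds).
- inverse_kinematics(position, orientation): joint angles nearest the present ones, or None.
- observe(): the state.
- get_image(name): name is "scene" or "side" or "wrist"; returns (picture, depth): 400x640x3 uint8, red, green, blue; 400x640 float32, m along the optical axis (not along the pixel's ray), 0 where there is no reading.
- get_calibration(name): a dict with "intrinsics" (3x3 intrinsics, pixels), "dist_coeffs" ([k1, k2, p1, p2, k3] as OpenCV has them; the pictures are not rectified), "world_from_camera" (4x4, takes a point from camera to world coordinates). Camera axes: x right, y down, z forward; pixel columns grow to the right and rows downward; lengths in m; the calibration is good to about 2 mm. A picture is of the moment at which its call begins: read the wrist's pose just before it. get_calibration takes no time and is no camera call; for the wrist camera it gives the pose at the moment of the call.
A pose or a line that the arm cannot do raises Unreachable and nothing moves.
- job_done(): hands the job in; it is judged then, once.
The state is a dict: "time_s": time; "q": joint angles; "joint_velocities": joint speeds; "joint_torque": joint torques, N m; "eef_pos": TCP position; "tcp_rot": TCP orientation; "ft_force": force on the tool from outside, world axes, zero at the start; "torque": the same for the moment, N m; "opening": finger opening in m; "grasp_force": force on a finger pad.
Only numpy, scipy, OpenCV 4.12 (cv2) and the standard library are available. Lean on these libraries where they do the work, as an engineer would, in place of code of your own. Each camera call takes 0.05 s, during which the arm holds its last target. There are 200 camera calls.

## Working session

There is one attempt and no reset: what is moved stays moved. The work goes in short steps, each a Python script; the robot and the scene stay as the last script left them, time stands still between calls to the robot, and variables do not carry over. Pictures are saved under pics/ and viewed, at most 14 in all, crops included, and the job is handed in when it is done.

```bash
ls; mkdir -p pics
python3 - <<'E'
from plant import *
import cv2
for n in ("scene","side"):
    im,d=get_image(n); cv2.imwrite(f"pics/{n}0.png",im[...,::-1])
    c=get_calibration(n); print(n,c)
print(observe())
E
```

```text
pics
scene {'intrinsics': array([[436.71950054,   0.        , 319.55018185],
       [  0.        , 436.71950054, 202.36797715],
       [  0.        ,   0.        ,   1.        ]]), 'dist_coeffs': array([-0.00184963,  0.        ,  0.        ,  0.        ,  0.        ]), 'world_from_camera': array([[ 0.2097072 ,  0.76032869, -0.61475456,  1.3335939 ],
       [ 0.97773859, -0.16762131,  0.12621546, -0.09418539],
       [-0.00708073, -0.62753755, -0.7785541 ,  1.10313791],
       [ 0.        ,  0.        ,  0.        ,  1.        ]])}
side {'intrinsics': array([[384.42489965,   0.        , 314.29360038],
       [  0.        , 384.42489965, 202.31196094],
       [  0.        ,   0.        ,   1.        ]]), 'dist_coeffs': array([-0.04234888,  0.        ,  0.        ,  0.        ,  0.        ]), 'world_from_camera': array([[ 0.96120468, -0.19022904,  0.19974603,  0.32765147],
       [-0.27582734, -0.65709016,  0.70153531, -0.63758469],
       [-0.00220123, -0.72941444, -0.68406851,  0.7472018 ],
       [ 0.        ,  0.        ,  0.        ,  1.        ]])}
{'time_s': 0.1, 'q': array([-1.26090582e-01,  2.21128538e-01,  1.52752913e+00, -2.62183600e-05,
        1.39471017e+00, -1.26098609e-01]), 'joint_velocities': array([ 0.00106329, -0.00278468, -0.00298329,  0.00063312,  0.00189616,
       -0.00025889]), 'joint_torque': array([ 6.93603797e-04, -4.98243856e+01, -3.90546799e+01, -2.32586735e-04,
        5.66593517e-03, -2.12633734e-05]), 'eef_pos': array([6.24438092e-01, 6.46002268e-05, 2.30303080e-01]), 'tcp_rot': array([-3.13982832e+00, -1.97655583e-04,  1.57080879e+00]), 'ft_force': array([-0.02466546,  0.02996756,  0.4398944 ]), 'torque': array([0.02131834, 0.01088287, 0.02082374]), 'grasp_force': 0.0, 'opening': 0.08522135229048339}
```

View pics/scene0.png

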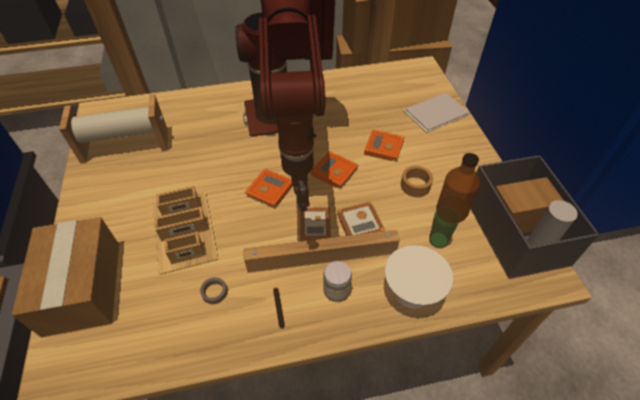

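View pics/side0.png

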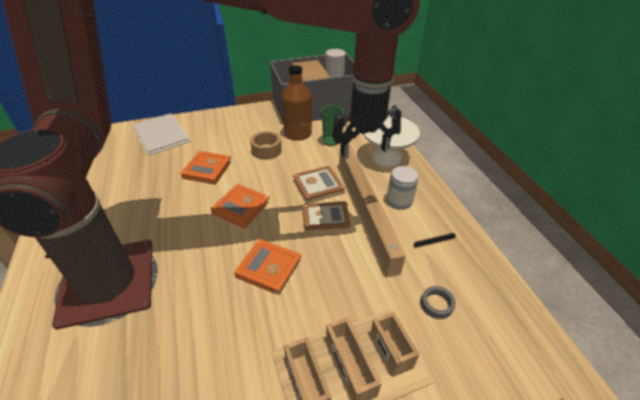

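```bash
cat > h.py <<'E'
from plant import *
import numpy as np, cv2
def cloud(n):
    c=get_calibration(n); im,d=get_image(n)
    K,D,T=c["intrinsics"],c["dist_coeffs"],c["world_from_camera"]
    v,u=np.mgrid[:400,:640]
    p=cv2.undistortPoints(np.stack([u,v],-1).reshape(-1,1,2).astype(float),K,D).reshape(400,640,2)
    P=np.dstack([p*d[...,None],d])@T[:3,:3].T+T[:3,3]
    P[d<=0]=np.nan
    return im,P
def ortho(n,x0,x1,y0,y1,r=.002):
    im,P=cloud(n); H=np.zeros((int((x1-x0)/r),int((y1-y0)/r)),np.float32); C=np.zeros(H.shape+(3,),np.uint8)
    q=P.reshape(-1,3); k=np.isfinite(q[:,0])&(q[:,2]<.35); q=q[k]; col=im.reshape(-1,3)[k]
    o=np.argsort(q[:,2]); q=q[o]; col=col[o]
    i=((x1-q[:,0])/r).astype(int); j=((y1-q[:,1])/r).astype(int)   # up=+x, left=+y
    k=(i>=0)&(i<H.shape[0])&(j>=0)&(j<H.shape[1]); H[i[k],j[k]]=q[k,2]; C[i[k],j[k]]=col[k]
    return H,C,P,im
E
python3 - <<'E'
from h import *
for n in("scene","side"):
    H,C,P,im=ortho(n,.3,1.,-.5,.4)
    np.savez(f"{n}.npz",P=P,im=im)
    q=P[np.isfinite(P[...,0])]; 
    k=(q[:,0]>.4)&(q[:,0]<.9)&(abs(q[:,1])<.4)&(abs(q[:,2])<.012); print(n,"table z",np.median(q[k,2]),q[k,2].std())
    G=cv2.applyColorMap(np.clip(H*1000*2.5,0,255).astype(np.uint8),cv2.COLORMAP_JET)
    V=np.vstack([C[...,::-1],G])
    cv2.imwrite(f"pics/o_{n}.png",V[:,:])
a=cv2.imread("pics/o_scene.png");b=cv2.imread("pics/o_side.png")
cv2.imwrite("pics/o.png",cv2.resize(np.hstack([a,b]),None,fx=.85,fy=.85)[:600])
E
```

```text
scene table z 0.00019927767710870015 0.0026642463627936466
side table z -1.8646958878099085e-05 0.0027675245128000758
```

View pics/o.png

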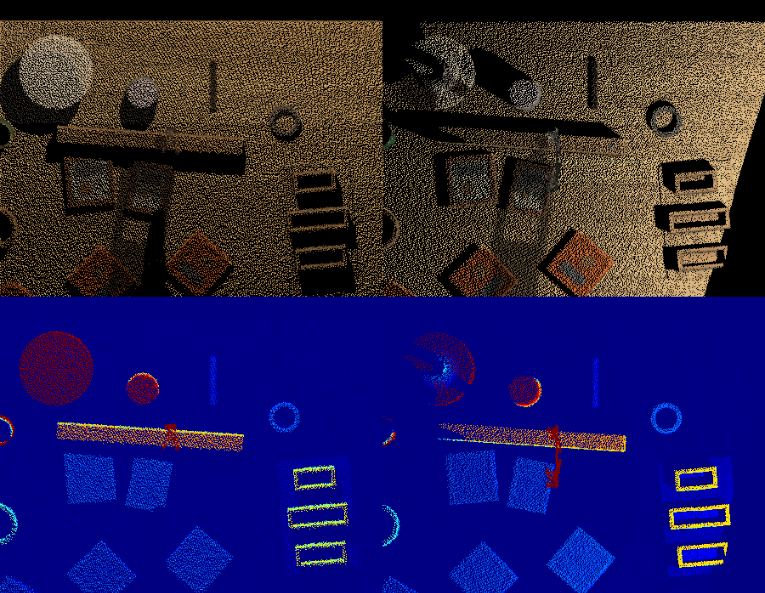

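```bash
cat >> h.py <<'E'
def rects(q,z0,z1,x0,x1,y0,y1,amin=1500,r=.001):
    """blobs of points in a height band: (center xy, (len,wid), angle of long side from x, n)"""
    k=(q[:,2]>z0)&(q[:,2]<z1)&(q[:,0]>x0)&(q[:,0]<x1)&(q[:,1]>y0)&(q[:,1]<y1); q=q[k]
    M=np.zeros((int((x1-x0)/r)+1,int((y1-y0)/r)+1),np.uint8)
    M[((q[:,0]-x0)/r).astype(int),((q[:,1]-y0)/r).astype(int)]=255
    M=cv2.morphologyEx(M,cv2.MORPH_CLOSE,np.ones((7,7))); M=cv2.morphologyEx(M,cv2.MORPH_OPEN,np.ones((5,5)))
    out=[]
    for c in cv2.findContours(M,cv2.RETR_EXTERNAL,cv2.CHAIN_APPROX_NONE)[0]:
        if cv2.contourArea(c)<amin: continue
        w=np.stack([c[:,0,1]*r+x0,c[:,0,0]*r+y0],1)
        (cx,cy),(a,b),t=cv2.minAreaRect((w*1000).astype(np.float32))
        if a<b: a,b,t=b,a,t+90
        out.append((cx/1000,cy/1000,a,b,(t+90)%180-90,z0))
    return out
E
python3 - <<'E'
from h import *
Q=[]
for n in("scene","side"):
    P=np.load(f"{n}.npz")["P"].reshape(-1,3); P=P[np.isfinite(P[:,0])]; Q.append(P)
q=np.vstack(Q)
for nm,P in (("scene",Q[0]),("side",Q[1]),("both",q)):
    print(nm)
    print("frames",*np.round(rects(P,.019,.029,.45,.72,-.1,.3),3).tolist(),sep="\n")
    print("fence",*np.round(rects(P,.071,.08,.55,.85,-.2,.32,500),3).tolist(),sep="\n")
    print("slots",*np.round(rects(P,.060,.075,.3,.75,-.5,-.2,200),3).tolist(),sep="\n")
E
```

```text
scene
frames
[0.575, 0.188, 117.488, 112.187, 4.939, 0.019]
[0.557, 0.049, 118.601, 91.768, -10.305, 0.019]
fence
[0.67, 0.046, 436.579, 38.556, 86.042, 0.071]
slots
[0.573, -0.341, 97.194, 51.865, -87.026, 0.06]
[0.483, -0.349, 138.983, 49.696, -85.17, 0.06]
[0.416, -0.376, 67.538, 10.827, -86.987, 0.06]
[0.404, -0.315, 35.71, 20.346, -85.236, 0.06]
[0.384, -0.357, 118.453, 35.657, -81.254, 0.06]
side
frames
[0.574, 0.188, 119.45, 116.269, 4.538, 0.019]
[0.555, 0.05, 120.017, 93.579, -11.023, 0.019]
fence
[0.668, 0.045, 434.563, 38.291, 86.199, 0.071]
slots
[0.57, -0.338, 98.08, 49.582, -84.92, 0.06]
[0.481, -0.347, 141.97, 48.859, -85.649, 0.06]
[0.392, -0.354, 119.363, 48.994, -85.17, 0.06]
both
frames
[0.574, 0.188, 119.502, 116.347, 4.764, 0.019]
[0.556, 0.05, 121.876, 93.68, -10.62, 0.019]
fence
[0.669, 0.046, 436.893, 40.061, 86.042, 0.071]
slots
[0.571, -0.339, 100.469, 52.304, -85.684, 0.06]
[0.482, -0.347, 142.498, 51.378, -85.764, 0.06]
[0.393, -0.355, 121.262, 53.364, -85.914, 0.06]
```

```bash
cat >> h.py <<'E'
from scipy.spatial.transform import Rotation as Ro
FY=np.deg2rad(-3.9); n=np.array([np.cos(FY),np.sin(FY),0]); t=np.array([-n[1],n[0],0]); O=np.array([.669,.046,0])-.019*n
def fp(u,v,z): return list(O+n*u+t*v+[0,0,z])     # fence coords: u into fence, v along, z up
def uv(p): p=np.asarray(p)-O; return p@n,p@t
R0=np.array([[0,1,0],[1,0,0],[0,0,-1.]]).T
R0=np.column_stack([[0,1,0],[1,0,0],[0,0,-1]])
def ori(b,yaw=FY): return list((Ro.from_euler("z",yaw)*Ro.from_euler("y",-np.deg2rad(b))*Ro.from_matrix(R0)).as_euler("xyz"))
def st(m=""): s=observe(); print(m,"t",round(s["time_s"],1),"pos",s["eef_pos"].round(4),"uvz",np.round([*uv(s["eef_pos"]),s["eef_pos"][2]],4),"F",s["ft_force"].round(1),"op",round(s["opening"],4),"g",round(s["grasp_force"],1))
def frames(views=("scene","side")):
    q=[]
    for v in views:
        P=cloud(v)[1].reshape(-1,3); q.append(P[np.isfinite(P[:,0])])
    for r in rects(np.vstack(q),.019,.029,.45,.72,-.1,.3): print("frame",np.round(r,3),"uv",np.round(uv([r[0],r[1],0]),4))
def crop(name,fn,c=None,s=3):
    im=get_image(name)[0][...,::-1]
    if c: im=im[c[1]:c[3],c[0]:c[2]]
    cv2.imwrite("pics/"+fn,cv2.resize(im,None,fx=s,fy=s,interpolation=cv2.INTER_CUBIC))
E
cat > push.py <<'E'
from h import *
def push(v,op):
    o=[np.pi,0,FY]
    gripper_to(op)
    movep(fp(-.215,v,.15),o); move_l(fp(-.215,v,.03),.2); move_l(fp(-.215,v,.006),.05,max_force=8); st("down")
    hit=move_l(fp(-.127,v,.006),.04,max_force=14); st("pushed %s"%hit)
    move_l(fp(-.16,v,.006),.1); move_l(fp(-.16,v,.15),.25)
E
python3 - <<'E'
from push import *
v=uv([.556,.05,0]);print(v,ori(0),ori(50))
push(v[1],.06)
# hook pose preview in air, for finger shape
o=ori(50)
print(inverse_kinematics(fp(-.13,v[1],.008),o),inverse_kinematics(fp(-.13,v[1],.008),ori(55)))
gripper_to(.03); movep(fp(-.16,v[1],.10),o); st()
crop("side","fing.png",(280,80,440,230),5)
movep(fp(-.3,v[1]-.2,.3),ori(0))
frames()
E
```

```text
(np.float64(-0.09401038467108443), np.float64(-0.0036949907298306234)) [np.float64(-3.1415926535897927), np.float64(0.0), np.float64(1.502728485967118)] [np.float64(2.2689280275926285), np.float64(0.0), np.float64(1.502728485967118)]
down t 3.5 pos [0.4351 0.0582 0.0058] uvz [-0.2152 -0.0037  0.0058] F [ 0.1 -0.2 -0.8] op 0.0601 g 0.0
pushed True t 5.5 pos [0.5181 0.0526 0.005 ] uvz [-0.132  -0.0037  0.005 ] F [-0.3 -0.4 -1.2] op 0.0599 g 0.0
None NoneTraceback (most recent call last):
  File "<stdin>", line 7, in <module>
plant.Unreachable: the arm cannot take that pose within its joint ranges
```

Run:
```python
from h import *
st(); print(observe()["q"].round(2))
def orf(b): return list((Ro.from_euler("xyz",ori(b))*Ro.from_euler("z",np.pi)).as_euler("xyz"))
for v in(-.004,.14):
  for b in (0,10,20,30,40,50,60):
    for f in(ori,orf):
        for u,z in((-.13,.01),):
            q=inverse_kinematics(fp(u,v,z),f(b)); print(v,b,f.__name__,None if q is None else np.round(q,2))
for v in(-.004,.14):
  for b in (30,40,50,60):
    for dy in (-60,60,):   # approach from the side directions: tilt heading dy off the fence normal
        q=inverse_kinematics(fp(-.13,v,.01),ori(b,FY+np.deg2rad(dy))); print(v,b,dy,None if q is None else np.round(q,2))
```

```text
t 7.0 pos [0.4897 0.0545 0.1491] uvz [-0.1604 -0.0037  0.1491] F [-0.   0.3  0.2] op 0.0299 g 0.0
[-0.05 -0.01  1.94 -0.    1.23  1.59]
-0.004 0 ori [-0.05  0.26  1.94 -0.    0.94  0.02]
-0.004 0 orf None
-0.004 10 ori [-0.05  0.15  2.09 -0.    0.73  0.02]
-0.004 10 orf None
-0.004 20 ori [-0.05  0.06  2.23 -0.02  0.51  0.03]
-0.004 20 orf None
-0.004 30 ori [-0.04 -0.    2.36 -0.05  0.26  0.07]
-0.004 30 orf None
-0.004 40 ori None
-0.004 40 orf None
-0.004 50 ori None
-0.004 50 orf [-0.03  0.06  2.54  3.22  0.34 -0.05]
-0.004 60 ori None
-0.004 60 orf [-0.03  0.24  2.57  3.19  0.71 -0.02]
0.14 0 ori [0.21 0.34 1.83 0.   0.97 0.28]
0.14 0 orf None
0.14 10 ori [ 0.25  0.25  1.97 -0.08  0.76  0.37]
0.14 10 orf None
0.14 20 ori [ 0.28  0.17  2.1  -0.23  0.55  0.53]
0.14 20 orf [ 0.28  0.17  2.1  -0.23  0.55 -2.61]
0.14 30 ori [ 0.33  0.13  2.21 -0.58  0.36  0.89]
0.14 30 orf [ 0.33  0.13  2.21 -0.58  0.36 -2.25]
0.14 40 ori None
0.14 40 orf None
0.14 50 ori [0.43 0.21 2.36 4.18 0.44 2.49]
0.14 50 orf [ 0.43  0.21  2.36  4.18  0.44 -0.65]
0.14 60 ori None
0.14 60 orf [ 0.48  0.34  2.38  3.91  0.71 -0.33]
-0.004 30 -60 [ 0.26  0.28  2.03 -0.71  0.86  1.86]
-0.004 30 60 [-0.38  0.17  2.17  0.73  0.83 -1.87]
-0.004 40 -60 [ 0.36  0.35  2.02 -0.92  0.93  2.11]
-0.004 40 60 [-0.49  0.22  2.2   0.95  0.9  -2.16]
-0.004 50 -60 [ 0.45  0.46  2.   -1.09  1.05  2.32]
-0.004 50 60 [-0.59  0.32  2.21  1.12  1.02 -2.4 ]
-0.004 60 -60 [ 0.51  0.58  1.95 -1.21  1.18  2.47]
-0.004 60 60 [-0.68  0.45  2.19  1.23  1.16 -2.59]
0.14 30 -60 [ 0.51  0.44  1.81 -0.63  1.02  2.  ]
0.14 30 60 [-0.05  0.18  2.15  0.76  0.67 -1.61]
0.14 40 -60 [ 0.59  0.52  1.78 -0.79  1.11  2.17]
0.14 40 60 [-0.15  0.21  2.22  1.1   0.71 -2.  ]
0.14 50 -60 [ 0.66  0.62  1.73 -0.92  1.22  2.31]
0.14 50 60 [-0.25  0.28  2.26  1.37  0.83 -2.34]
0.14 60 -60 [ 0.72  0.73  1.68 -1.03  1.35  2.41]
0.14 60 60 [-0.33  0.41  2.27  1.54  0.99 -2.59]
```

Run:
```python
from h import *
gripper_to(.05)
movep(fp(-.14,-.10,.12),ori(0)); move_l(fp(-.14,-.10,.012),.15)
print(move_l(fp(-.14,-.10,-.02),.02,max_force=4)); st("touch")
move_l(fp(-.14,-.10,.1),.15); movep(fp(-.14,-.10,.1),ori(30)); st()
im=get_image("side")[0]
c=get_calibration("side"); T=np.linalg.inv(c["world_from_camera"]); p=T[:3,:3]@observe()["eef_pos"]+T[:3,3]; px=c["intrinsics"]@p; px=(px/px[2])[:2].astype(int); print(px)
u,v=px; cr=im[v-75:v+35,u-75:u+75,::-1]; cv2.imwrite("pics/fing.png",cv2.resize(cr,None,fx=5,fy=5,interpolation=cv2.INTER_CUBIC))
movep(fp(-.25,-.25,.3),ori(0)); frames(); st()
```

```text
True
touch t 10.6 pos [ 0.5035 -0.0429 -0.003 ] uvz [-0.14  -0.1   -0.003] F [-2.   0.4  6.5] op 0.05 g 3.0
 t 12.1 pos [ 0.5033 -0.043   0.0997] uvz [-0.1403 -0.1     0.0997] F [ 1.2 -0.3  1.1] op 0.0501 g 0.0
[317 222]
frame [ 5.90000e-01  5.50000e-02  1.21874e+02  9.26570e+01 -3.11100e+00
  1.90000e-02] uv [-0.06    0.0038]
frame [5.75000e-01 1.88000e-01 1.19249e+02 1.14818e+02 5.52800e+00 1.90000e-02] uv [-0.0849  0.1356]
 t 13.3 pos [ 0.3835 -0.1843  0.2984] uvz [-0.2501 -0.2492  0.2984] F [ 0.6 -0.4 -0.3] op 0.0501 g 0.0
```

View pics/fing.png

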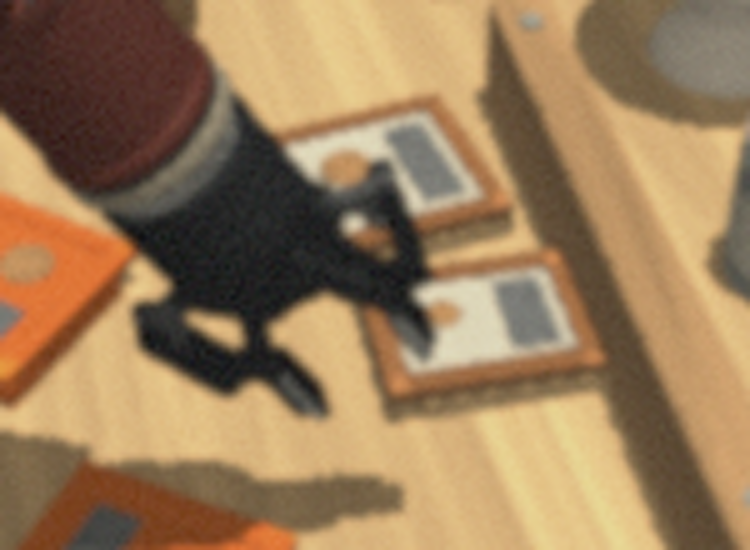

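```bash
cat > tip.py <<'E'
from h import *
def tcp_for(Uu,Uz,b,v,w=.05,r=.0035):
    c,s=np.cos(np.deg2rad(b)),np.sin(np.deg2rad(b))
    return fp(Uu+w/2*c+r*s, v, Uz+w/2*s-r*c)
def hook(v):
    gripper_to(.05)
    movep(tcp_for(-.155,.10,30,v),ori(30)); move_l(tcp_for(-.150,.006,30,v),.15); st("low")
    hit=move_l(tcp_for(-.1145,.006,30,v),.04,max_force=8); st("hook %s"%hit)
def arc(v,phis):
    for ph in phis:
        f=np.deg2rad(ph); d=.0055+.006*min(1,ph/40); b=30*(1-ph/90)
        es=np.array([-np.cos(f),np.sin(f)]); en=np.array([np.sin(f),np.cos(f)])
        C=np.array([-.024*np.sin(f),0])+(.120-d)*es+.014*en
        hit=move_l(tcp_for(*C,b,v),.06,rotation=ori(b),max_force=25); st(f"phi {ph} {hit}")
        if hit: return False
    return True
E
python3 - <<'E'
from tip import *
v=.0038
hook(v)
arc(v,[5,12,20])
im=get_image("side")[0]; u0,v0=316,205
cv2.imwrite("pics/tip1.png",cv2.resize(im[v0-75:v0+45,u0-75:u0+85,::-1],None,fx=4,fy=4,interpolation=cv2.INTER_CUBIC))
E
```

```text
low t 15.5 pos [0.5249 0.0593 0.0163] uvz [-0.1257  0.0034  0.0163] F [-0.3 -0.4 -0.2] op 0.0501 g 0.0
hook False t 16.6 pos [0.5588 0.0573 0.0149] uvz [-0.0917  0.0038  0.0149] F [-2.6  0.3 -1.3] op 0.0498 g 0.9
phi 5 False t 17.0 pos [0.5577 0.0574 0.0313] uvz [-0.0928  0.0038  0.0313] F [-5.9  0.5 -0.4] op 0.0499 g 2.7
phi 12 False t 17.4 pos [0.5584 0.0574 0.0425] uvz [-0.0921  0.0038  0.0425] F [-9.4  0.1  0.6] op 0.0501 g 4.3
phi 20 False t 17.8 pos [0.5616 0.0572 0.0548] uvz [-0.0889  0.0039  0.0548] F [-13.8   0.4   2.4] op 0.0501 g 6.0
```

View pics/tip1.png

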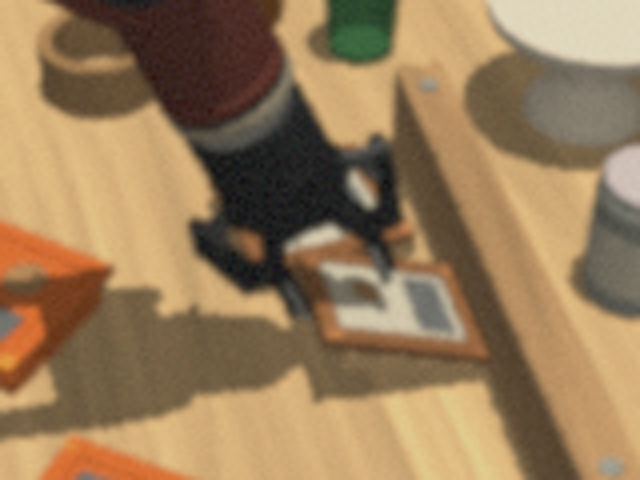

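```bash
sed -i 's/def arc(v,phis):/def arc(v,phis,du=0):/; s/tcp_for(\*C,b,v)/tcp_for(C[0]+du,C[1],b,v)/' tip.py
python3 - <<'E'
from tip import *
v=.0038
print(arc(v,[20,28],-.005) and arc(v,[36,45],-.006))
im=get_image("side")[0]; u0,v0=316,205
cv2.imwrite("pics/tip2.png",cv2.resize(im[v0-75:v0+45,u0-75:u0+85,::-1],None,fx=4,fy=4,interpolation=cv2.INTER_CUBIC))
E
```

```text
phi 20 False t 18.1 pos [0.5601 0.0573 0.0572] uvz [-0.0904  0.0039  0.0572] F [-7.9  0.6  1.8] op 0.05 g 3.1
phi 28 False t 18.4 pos [0.5687 0.0567 0.0704] uvz [-0.0818  0.0038  0.0704] F [-2.1  0.  -0.5] op 0.0503 g 1.1
phi 36 False t 18.8 pos [0.576  0.0561 0.0803] uvz [-0.0745  0.0038  0.0803] F [-1.2 -0.5 -0.4] op 0.0498 g 0.4
phi 45 False t 19.2 pos [0.5857 0.0555 0.0894] uvz [-0.0648  0.0038  0.0894] F [-1.7  0.3 -1.3] op 0.0499 g 0.4
True
```

View pics/tip2.png

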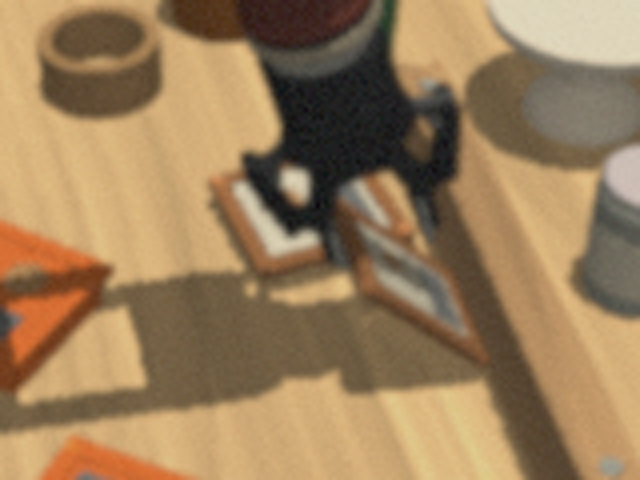

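Run:
```python
from tip import *
v=.0038
ok=arc(v,[54,63,72],-.006) and arc(v,[80],-.004) and arc(v,[86,90],-.002)
print(ok)
im=get_image("side")[0]; u0,v0=316,205
cv2.imwrite("pics/tip3.png",cv2.resize(im[v0-75:v0+45,u0-75:u0+85,::-1],None,fx=4,fy=4,interpolation=cv2.INTER_CUBIC))
```

```text
phi 54 False t 19.6 pos [0.5975 0.0547 0.0974] uvz [-0.0529  0.0038  0.0974] F [-1.1 -0.1  0.8] op 0.05 g 0.3
phi 63 False t 20.0 pos [0.611  0.0537 0.1029] uvz [-0.0394  0.0038  0.1029] F [-0.2  0.7  0.9] op 0.0502 g 0.2
phi 72 False t 20.4 pos [0.626  0.0528 0.1061] uvz [-0.0243  0.0038  0.1061] F [-0.3  0.1  1.2] op 0.0498 g 0.1
phi 80 False t 20.9 pos [0.6423 0.0516 0.1068] uvz [-0.0081  0.0038  0.1068] F [ 0.2  0.7 -0.3] op 0.05 g 0.0
phi 86 False t 21.2 pos [0.6554 0.0508 0.106 ] uvz [0.0051 0.0038 0.106 ] F [-0.5 -0.  -0.4] op 0.0499 g 0.0
phi 90 False t 21.5 pos [0.663  0.0503 0.1048] uvz [0.0127 0.0038 0.1048] F [-0.8 -0.5 -1. ] op 0.05 g 0.0
True
```

View pics/tip3.png

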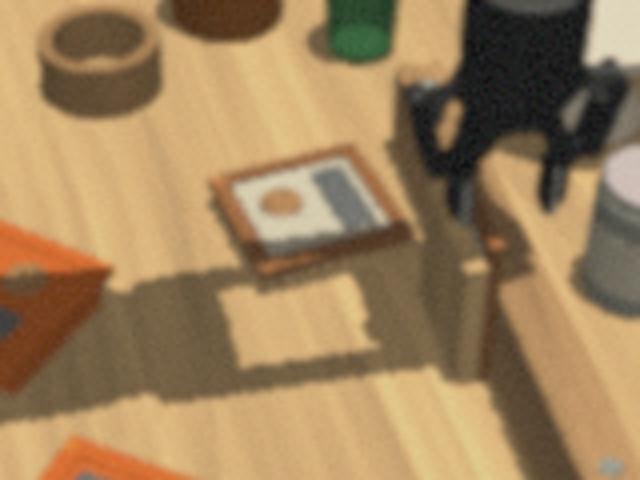

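```bash
cat > grab.py <<'E'
from h import *
def press_off(v):
    p=uv(observe()["eef_pos"])[0]
    print(move_l(fp(p+.005,v,.105),.03,max_force=6)); st("press")
    move_l(fp(p-.02,v,.105),.1); move_l(fp(p-.02,v,.22),.25); 
def top(views,z0,z1,v):
    for n_ in views:
        P=cloud(n_)[1].reshape(-1,3); P=P[np.isfinite(P[:,0])]; u_=(P-O)@n; v_=(P-O)@t
        k=(P[:,2]>z0)&(P[:,2]<z1)&(abs(u_)<.05)&(abs(v_-v)<.08)
        a=P[k]; print(n_,k.sum(),"u",np.percentile(u_[k],[2,50,98]).round(4),"v",np.percentile(v_[k],[2,50,98]).round(4),"z",np.percentile(a[:,2],[50,98]).round(4))
E
python3 - <<'E'
from grab import *
press_off(.0038); movep(fp(-.15,-.25,.3),ori(0))
print("lip"); top(("scene","side"),.112,.130,.0038); print("body"); top(("scene","side"),.03,.098,.0038); frames(); st()
E
```

```text
False
press t 21.8 pos [0.6676 0.05   0.105 ] uvz [0.0174 0.0039 0.105 ] F [-1.7 -0.1  0.2] op 0.0498 g 0.6
lip
scene 144 u [-0.0169 -0.0092 -0.0045] v [-0.0392  0.0029  0.0482] z [0.1187 0.1239]
side 64 u [-0.0134 -0.01   -0.0045] v [-0.0397 -0.021   0.0479] z [0.1189 0.1217]
body
scene 1333 u [-0.0098  0.0271  0.0402] v [-0.0726  0.0029  0.0793] z [0.0731 0.0933]
side 748 u [-0.0313  0.0044  0.0359] v [-0.0742 -0.038   0.0411] z [0.0736 0.0928]
frame [5.74000e-01 1.88000e-01 1.20430e+02 1.14136e+02 4.69900e+00 1.90000e-02] uv [-0.085  0.135]
 t 24.3 pos [ 0.4838 -0.1913  0.2996] uvz [-0.1497 -0.2493  0.2996] F [0.5 0.5 0.3] op 0.0497 g 0.0
```

```bash
cat >> grab.py <<'E'
def nudge(v,z=.055):
    gripper_to(0.0); movep(fp(-.09,v,.2),ori(0)); move_l(fp(-.09,v,z),.25)
    print(move_l(fp(-.02,v,z),.04,max_force=6)); st("nudge")
    move_l(fp(-.09,v,z),.15); move_l(fp(-.09,v,.2),.3)
def grab(v,u=-.012,z=.083):
    gripper_to(.055); movep(fp(u,v,.2),ori(0)); print(move_l(fp(u,v,z),.12,max_force=8)); st("at")
    gripper_to(.0,50); st("gripped")
E
python3 - <<'E'
from grab import *
nudge(.0038); movep(fp(-.12,-.2,.25),ori(0)); print("lip"); top(("scene","side"),.112,.130,.0038); st()
E
```

```text
True
nudge t 27.6 pos [0.5965 0.0547 0.055 ] uvz [-0.054   0.0037  0.055 ] F [-2.1 -0.3  2.9] op 0.0002 g 0.0
lip
scene 145 u [-0.0202 -0.013  -0.0086] v [-0.0403  0.0036  0.0489] z [0.1192 0.1236]
side 46 u [-0.0151 -0.0109 -0.0046] v [-0.0399 -0.0291 -0.0126] z [0.1187 0.122 ]
 t 29.6 pos [ 0.5167 -0.1425  0.2489] uvz [-0.1201 -0.1984  0.2489] F [ 0.2 -0.1 -0.4] op -0.0001 g 0.0
```

Run:
```python
from h import *
a=get_image("side")[0][140:240,290:410,::-1]; b=get_image("scene")[0][185:285,260:380,::-1]
cv2.imwrite("pics/up.png",cv2.resize(np.hstack([a,b]),None,fx=3.3,fy=4,interpolation=cv2.INTER_CUBIC))
P=np.vstack([cloud(s)[1].reshape(-1,3) for s in("side","scene")]);P=P[np.isfinite(P[:,0])]
u=(P-O)@n;v=(P-O)@t
for z in np.arange(0.005,.12,.01):
    k=(abs(P[:,2]-z)<.005)&(abs(v-.004)<.04)&(abs(u)<.06); 
    print(round(z,3),k.sum(),np.percentile(u[k],[0,5,20,50]).round(4) if k.sum() else "")
k=(P[:,2]>.05)&(P[:,2]<.071)&(abs(v+.12)<.05)&(abs(u)<.06); print("fence face",k.sum(),np.percentile(u[k],[2,10,50]))
```

```text
0.005 189 [-0.0598 -0.0561 -0.0455  0.0002]
0.015 83 [-0.0334 -0.0329 -0.0323  0.0367]
0.025 79 [-0.0337 -0.0331 -0.0327  0.0367]
0.035 77 [-0.0339 -0.0335 -0.0004  0.0372]
0.045 78 [-0.0342 -0.0339 -0.0001  0.0371]
0.055 86 [-0.0348 -0.0339 -0.0126  0.0367]
0.065 135 [-0.0354 -0.0345 -0.0111 -0.0004]
0.075 670 [-0.0354 -0.0114  0.0055  0.0185]
0.085 75 [-0.0358 -0.0354 -0.0191 -0.0109]
0.095 68 [-0.0359 -0.0357 -0.0325 -0.0113]
0.105 131 [-0.0362 -0.0342 -0.0313 -0.023 ]
0.115 100 [-0.023  -0.0217 -0.0167 -0.011 ]
fence face 268 [-0.00013558  0.00023711  0.03596436]
```

View pics/up.png

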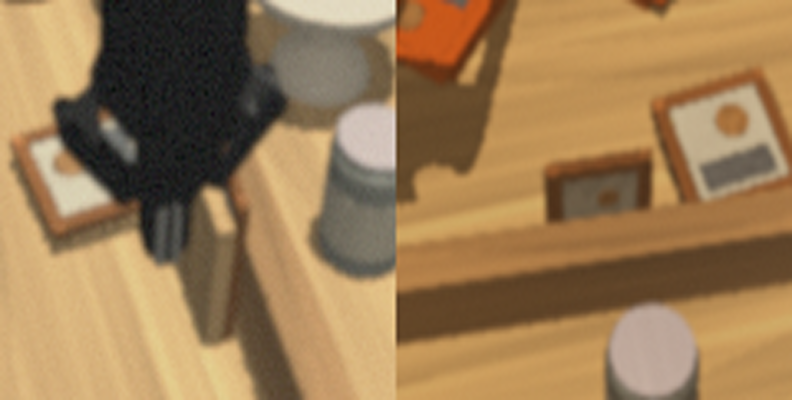

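```bash
cat >> grab.py <<'E'
def slide_in(v,u,z=.083):
    grab(v,u,z)
    print(move_l(fp(u+.03,v,z),.03,max_force=10)); st("slid")
    gripper_to(.055); hold(.6); p=uv(observe()["eef_pos"])[0]
    move_l(fp(p,v,.2),.25)
def prof(v):
    P=np.vstack([cloud(s)[1].reshape(-1,3) for s in("side","scene")]);P=P[np.isfinite(P[:,0])]
    u=(P-O)@n;w=(P-O)@t
    for z in (.02,.05,.07,.09,.1,.113):
        k=(abs(P[:,2]-z)<.005)&(abs(w-v)<.045)&(abs(u)<.045); print(z,np.percentile(u[k],[1,5]).round(4))
E
python3 - <<'E'
from grab import *
slide_in(.0038,-.022); movep(fp(-.12,-.2,.25),ori(0)); prof(.0038); top(("scene",),.112,.13,.0038);st()
E
```

```text
False
at t 32.4 pos [0.6292 0.0525 0.0841] uvz [-0.0212  0.0038  0.0841] F [ 0.5 -0.3 -0.7] op 0.0551 g 0.0
gripped t 32.8 pos [0.6292 0.0525 0.0841] uvz [-0.0212  0.0038  0.0841] F [0.3 0.8 4.8] op 0.0232 g 50.2
True
slid t 33.1 pos [0.6298 0.0525 0.0841] uvz [-0.0205  0.0038  0.0841] F [-2.1 -0.2  6.1] op 0.0229 g 51.2
0.02 [-0.0327 -0.032 ]
0.05 [-0.0325 -0.0322]
0.07 [-0.032  -0.0314]
0.09 [-0.0323 -0.032 ]
0.1 [-0.0333 -0.0325]
0.113 [-0.0185 -0.0179]
scene 142 u [-0.0175 -0.0098 -0.0057] v [-0.0405  0.0034  0.0467] z [0.119  0.1238]
 t 35.9 pos [ 0.5172 -0.1428  0.2492] uvz [-0.1197 -0.1987  0.2492] F [ 1.  -0.   0.9] op 0.0549 g 0.0
```

```bash
cat >> grab.py <<'E'
def slide2(v,u,gap,z=.084):
    grab(v,u,z); move_l(fp(u,v,z+.002),.03); hold(.2); st("lifted")
    print(move_l(fp(u+gap+.004,v,z+.002),.02,max_force=14)); st("slid"); p=uv(observe()["eef_pos"])[0]
    move_l(fp(p,v,z-.0005),.02,max_force=6); gripper_to(.05); hold(.5); st("released")
    return p
E
python3 - <<'E'
from grab import *
p=slide2(.0038,-.0205,.008); move_l(fp(p,.0038,.2),.25)
movep(fp(-.12,-.2,.25),ori(0)); prof(.0038); top(("scene",),.112,.13,.0038);st()
E
```

```text
False
at t 38.1 pos [0.6307 0.0524 0.0851] uvz [-0.0197  0.0038  0.0851] F [ 0.3 -1.  -0.4] op 0.0548 g 0.0
gripped t 38.5 pos [0.6304 0.0525 0.0851] uvz [-0.0199  0.0039  0.0851] F [-0.4  0.3  4.9] op 0.0228 g 50.6
lifted t 38.9 pos [0.6295 0.0525 0.0854] uvz [-0.0209  0.0038  0.0854] F [ 0.5  0.5 -3.4] op 0.023 g 49.0
True
slid t 39.5 pos [0.6378 0.0519 0.0851] uvz [-0.0125  0.0038  0.0851] F [-2.1  0.1  2.3] op 0.023 g 50.0
released t 40.6 pos [0.6378 0.0519 0.0835] uvz [-0.0125  0.0038  0.0835] F [ 0.   0.8 -0.3] op 0.0497 g 0.0
0.02 [-0.0258 -0.0251]
0.05 [-0.0254 -0.0251]
0.07 [-0.0251 -0.0231]
0.09 [-0.0253 -0.0247]
0.1 [-0.026  -0.0251]
0.113 [-0.0125 -0.0112]
scene 143 u [-0.0105 -0.0033  0.0013] v [-0.0412  0.0036  0.0456] z [0.1191 0.1228]
 t 42.3 pos [ 0.5172 -0.1429  0.2493] uvz [-0.1196 -0.1987  0.2493] F [ 0.3 -0.7  0.1] op 0.0501 g 0.0
```

```bash
cat > place.py <<'E'
from grab import *
RY=np.deg2rad(4.3); rn=np.array([np.cos(RY),np.sin(RY),0]); rt=np.array([-rn[1],rn[0],0])
def rp(S,a,b,z): return list(np.array([S[0],S[1],0])+rn*a+rt*b+[0,0,z])
def rmeas(S,z0,z1,names=("scene","side"),lim=(.03,.09)):
    for s in names:
        P=cloud(s)[1].reshape(-1,3); P=P[np.isfinite(P[:,0])]; D=P-[S[0],S[1],0]; a=D@rn; b=D@rt
        k=(P[:,2]>z0)&(P[:,2]<z1)&(abs(a)<lim[0])&(abs(b)<lim[1])
        if k.sum()>5: print(s,k.sum(),"a",np.percentile(a[k],[1,50,99]).round(4),"b",np.percentile(b[k],[1,50,99]).round(4),"z",np.percentile(P[k,2],[1,99]).round(4))
def carry(v,u,S):
    grab(v,u,.0845); move_l(fp(u,v,.21),.2)
    movep(rp(S,0,0,.21),ori(0,RY)); move_l(rp(S,0,0,.17),.15); hold(.2); st("hover")
    print("held"); rmeas(S,.095,.14); print("walls"); rmeas(S,.061,.072,lim=(.04,.09))
E
python3 - <<'E'
from place import *
carry(.0038,-.0125,(.393,-.355))
a=get_image("side")[0][200:400,220:460,::-1]
cv2.imwrite("pics/hov.png",cv2.resize(a,None,fx=2.5,fy=2.5,interpolation=cv2.INTER_CUBIC))
E
```

```text
False
at t 44.6 pos [0.6387 0.0519 0.0856] uvz [-0.0116  0.0038  0.0856] F [ 0.4 -0.   0.3] op 0.0552 g 0.0
gripped t 45.0 pos [0.6381 0.0519 0.0856] uvz [-0.0123  0.0038  0.0856] F [-2.4  0.5  5.3] op 0.0232 g 50.8
hover t 48.1 pos [ 0.3937 -0.3556  0.1714] uvz [-0.2284 -0.4194  0.1714] F [ 0.3  0.2 -1.9] op 0.0232 g 49.0
held
scene 364 a [-0.0069  0.0113  0.0161] b [-0.0449  0.0008  0.0456] z [0.0955 0.1394]
side 276 a [-0.0113 -0.0087  0.0118] b [-0.0447 -0.0432  0.0229] z [0.0957 0.1392]
walls
scene 181 a [-0.0216  0.019   0.0276] b [-0.0606 -0.0014  0.0575] z [0.0612 0.0713]
side 434 a [-0.0248 -0.0184  0.0242] b [-0.0574 -0.0179  0.0587] z [0.0618 0.0698]
```

View pics/hov.png

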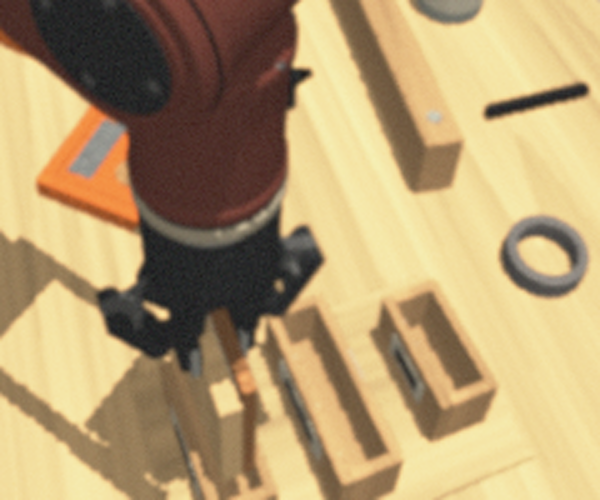

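```bash
cat >> place.py <<'E'
def insert(S,zf=.0968):
    hit=move_l(rp(S,0,0,.115),.08,max_force=12); st("part %s"%hit)
    if hit: return
    hit=move_l(rp(S,0,0,zf-.003),.02,max_force=8); st("down %s"%hit)
    gripper_to(.045); hold(.3); move_l(rp(S,0,0,.22),.2); st("up")
E
python3 - <<'E'
from place import *
S=(.393,-.355)
insert(S); gripper_to(.05); movep([.45,-.1,.35],ori(0)); rmeas(S,.09,.16); frames()
E
```

```text
part False t 49.2 pos [ 0.3932 -0.3553  0.1153] uvz [-0.2288 -0.4191  0.1153] F [-0.5  0.6 -2.6] op 0.0231 g 49.0
down True t 50.0 pos [ 0.3928 -0.3549  0.0976] uvz [-0.2293 -0.4187  0.0976] F [-0.6  0.2  5.1] op 0.0231 g 49.0
up t 51.4 pos [ 0.3925 -0.3544  0.2188] uvz [-0.2296 -0.4183  0.2188] F [-0.1 -0.3 -0.9] op 0.0451 g 0.0
scene 381 a [-0.0018  0.01    0.015 ] b [-0.0444  0.0007  0.0464] z [0.0904 0.1344]
side 1011 a [-0.0123  0.0001  0.0116] b [-0.0433 -0.0047  0.0478] z [0.0909 0.1339]
frame [5.74000e-01 1.89000e-01 1.19054e+02 1.17606e+02 5.19400e+00 1.90000e-02] uv [-0.0854  0.1362]
```

```bash
sed -i 's/-\.215/-.19/g; s/\.006/.004/g' push.py
python3 - <<'E'
from push import *
push(.1355,.066); st(); movep(fp(-.2,-.1,.3),ori(0)); frames()
from tip import tcp_for
for b in(30,25): print(b,[None if (q:=inverse_kinematics(tcp_for(u,z,b,.136),ori(b))) is None else np.round(q,2) for u,z in((-.155,.1),(-.15,.006),(-.115,.006))])
E
```

```text
down t 56.6 pos [0.4695 0.1954 0.0038] uvz [-0.1902  0.1355  0.0038] F [ 0.3  0.1 -0.2] op 0.0659 g 0.0
pushed True t 57.9 pos [0.5275 0.1916 0.0031] uvz [-0.1321  0.1357  0.0031] F [ 0.2  0.3 -0.2] op 0.066 g 0.0
 t 59.1 pos [0.4992 0.1931 0.1489] uvz [-0.1605  0.1352  0.1489] F [-0.6  0.7  0.6] op 0.0662 g 0.0
frame [ 5.98000e-01  1.78000e-01  1.20543e+02  1.14948e+02 -3.24000e+00
  1.90000e-02] uv [-0.0607  0.1264]
30 [array([ 0.32, -0.09,  2.2 , -0.35,  0.58,  0.64]), array([ 0.32,  0.12,  2.21, -0.55,  0.37,  0.85]), array([ 0.29,  0.19,  2.13, -0.5 ,  0.37,  0.79])]
25 [array([ 0.3 , -0.06,  2.13, -0.25,  0.67,  0.53]), array([ 0.29,  0.14,  2.15, -0.35,  0.46,  0.64]), array([ 0.27,  0.21,  2.08, -0.32,  0.46,  0.59])]
```

Run:
```python
from tip import *
v=.1265
hook(v)
ok=arc(v,[5,12,20],-.004) and arc(v,[28,36,45,54,63,72],-.006) and arc(v,[80],-.004) and arc(v,[86,90],-.002)
print(ok)
im=get_image("side")[0]; u0,v0=316,185
cv2.imwrite("pics/tipl.png",cv2.resize(im[v0-75:v0+45,u0-75:u0+85,::-1],None,fx=4,fy=4,interpolation=cv2.INTER_CUBIC))
```

```text
low t 63.2 pos [0.5333 0.1819 0.0164] uvz [-0.1256  0.1263  0.0164] F [-0.1  0.4 -0.1] op 0.05 g 0.0
hook False t 64.3 pos [0.567  0.1794 0.0148] uvz [-0.0918  0.1262  0.0148] F [-1.3 -0.6 -1.5] op 0.0503 g 1.2
phi 5 False t 64.7 pos [0.5636 0.1797 0.0324] uvz [-0.0952  0.1262  0.0324] F [-2.8 -1.  -1.7] op 0.0501 g 1.8
phi 12 False t 65.1 pos [0.5636 0.1792 0.0428] uvz [-0.0952  0.1258  0.0428] F [-9.2  0.3 -0.4] op 0.0498 g 4.3
phi 20 False t 65.4 pos [0.5664 0.1789 0.0548] uvz [-0.0924  0.1257  0.0548] F [-13.8   1.3   1.9] op 0.0501 g 6.4
phi 28 False t 65.8 pos [0.5708 0.1787 0.0669] uvz [-0.088   0.1257  0.0669] F [-15.7  -0.6   4.1] op 0.0501 g 6.9
phi 36 False t 66.2 pos [0.5835 0.1788 0.0801] uvz [-0.0753  0.1267  0.0801] F [-5.3 -0.2  1.1] op 0.0501 g 2.1
phi 45 False t 66.6 pos [0.595  0.178  0.0903] uvz [-0.0638  0.1266  0.0903] F [-2.1  0.4 -0.2] op 0.0498 g 0.6
phi 54 False t 67.0 pos [0.6061 0.177  0.0975] uvz [-0.0527  0.1264  0.0975] F [-1.   0.5  1. ] op 0.05 g 0.4
phi 63 False t 67.3 pos [0.6195 0.1761 0.103 ] uvz [-0.0392  0.1264  0.103 ] F [-0.8 -0.2 -0.5] op 0.0497 g 0.3
phi 72 False t 67.8 pos [0.6345 0.1751 0.1062] uvz [-0.0242  0.1264  0.1062] F [0.1 0.1 1.1] op 0.0498 g 0.1
phi 80 False t 68.2 pos [0.6507 0.174  0.1068] uvz [-0.008   0.1265  0.1068] F [-0.1  0.5  0.6] op 0.0498 g 0.0
phi 86 False t 68.5 pos [0.6638 0.1732 0.106 ] uvz [0.0051 0.1265 0.106 ] F [-0.5 -0.2 -0.8] op 0.0496 g 0.0
phi 90 False t 68.8 pos [0.6713 0.1726 0.1048] uvz [0.0127 0.1265 0.1048] F [0.6 0.3 0.4] op 0.0501 g 0.0
True
```

View pics/tipl.png

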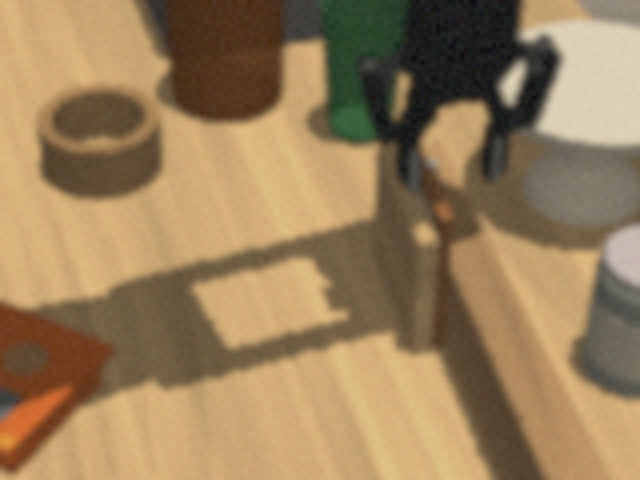

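Run:
```python
from grab import *
v=.1265
press_off(v); movep(fp(-.12,-.2,.25),ori(0)); prof(v); top(("scene",),.112,.13,v); st()
```

```text
False
press t 69.2 pos [0.6757 0.1725 0.1051] uvz [0.017  0.1267 0.1051] F [-4.  -0.4  2. ] op 0.0498 g 1.8
0.02 [-0.0297 -0.0296]
0.05 [-0.0293 -0.0288]
0.07 [-0.0114 -0.0093]
0.09 [-0.0115 -0.0106]
0.1 [-0.0324 -0.0314]
0.113 [-0.0184 -0.0163]
scene 168 u [-0.0133 -0.0065 -0.0013] v [0.0717 0.1243 0.1807] z [0.119  0.1237]
 t 71.6 pos [ 0.5172 -0.1431  0.2498] uvz [-0.1196 -0.199   0.2498] F [0.2 0.2 0.7] op 0.0497 g 0.0
```

Run:
```python
from grab import *
v=.1265
p=slide2(v,-.0185,.006); print(p); move_l(fp(p,v,.2),.25)
movep(fp(-.12,-.2,.25),ori(0)); prof(v); top(("scene",),.112,.13,v); st()
```

```text
False
at t 74.3 pos [0.6411 0.1749 0.0852] uvz [-0.0176  0.1267  0.0852] F [ 0.5 -0.2 -1.3] op 0.0552 g 0.0
gripped t 74.7 pos [0.6409 0.1749 0.0852] uvz [-0.0178  0.1267  0.0852] F [-0.2 -0.5  4.7] op 0.0232 g 50.9
lifted t 75.1 pos [0.6396 0.1747 0.0853] uvz [-0.0191  0.1264  0.0853] F [ 0.5  0.2 -2.4] op 0.0232 g 49.3
True
slid t 75.6 pos [0.646  0.1742 0.0852] uvz [-0.0127  0.1263  0.0852] F [-0.7 -0.4  4.8] op 0.0228 g 50.6
released t 76.7 pos [0.646  0.1744 0.0835] uvz [-0.0127  0.1265  0.0835] F [ 0.4 -0.7 -0.1] op 0.0498 g 0.0
-0.012716855766543233
0.02 [-0.0256 -0.0252]
0.05 [-0.0257 -0.0251]
0.07 [-0.0056 -0.0037]
0.09 [-0.0059 -0.0052]
0.1 [-0.0266 -0.0254]
0.113 [-0.0141 -0.0111]
scene 177 u [-0.0108 -0.0028  0.0015] v [0.0714 0.1266 0.1792] z [0.1192 0.1231]
 t 78.8 pos [ 0.5171 -0.1431  0.2496] uvz [-0.1196 -0.199   0.2496] F [ 0.3 -0.1 -0.1] op 0.0499 g 0.0
```

Run:
```python
from place import *
carry(.1265,-.0127,(.482,-.347))
```

```text
False
at t 81.4 pos [0.6469 0.1745 0.0857] uvz [-0.0118  0.1267  0.0857] F [-0.  -1.1  0.4] op 0.0551 g 0.0
gripped t 81.8 pos [0.6461 0.1745 0.0857] uvz [-0.0126  0.1267  0.0857] F [-2.7  0.2  6. ] op 0.0229 g 51.0
hover t 85.2 pos [ 0.4828 -0.3475  0.1715] uvz [-0.14   -0.4053  0.1715] F [ 0.2 -0.4 -2.9] op 0.0228 g 49.1
held
scene 452 a [-0.0013  0.0115  0.0165] b [-0.0559 -0.0001  0.0559] z [0.096  0.1396]
side 473 a [-0.0122 -0.0103  0.011 ] b [-0.0555 -0.0306  0.0428] z [0.0955 0.1389]
walls
scene 230 a [-0.0227  0.0196  0.0282] b [-0.0713  0.0013  0.0684] z [0.0613 0.0709]
side 586 a [-0.0242 -0.0178  0.0236] b [-0.0694 -0.0354  0.0696] z [0.0615 0.0694]
```

Run:
```python
from place import *
S=(.482,-.347)
insert(S); movep([.45,0,.35],ori(0)); rmeas(S,.09,.16); rmeas((.393,-.355),.09,.16); frames(); st()
a=get_image("side")[0][...,::-1]; b=get_image("scene")[0][...,::-1]
cv2.imwrite("pics/fin.png",np.hstack([cv2.resize(a[100:],(400,190)),cv2.resize(b,(400,250))[:190]]))
cv2.imwrite("pics/fin.png",cv2.resize(np.vstack([a[200:400,200:500],b[120:320,100:400]]),None,fx=1.5,fy=1.5))
```

```text
part False t 86.2 pos [ 0.4823 -0.3472  0.1153] uvz [-0.1405 -0.405   0.1153] F [-0.6 -0.4 -3.3] op 0.0229 g 49.1
down True t 87.0 pos [ 0.4817 -0.3469  0.0976] uvz [-0.1411 -0.4047  0.0976] F [-0.7  0.8  5.2] op 0.0228 g 49.6
up t 88.4 pos [ 0.4815 -0.3465  0.2187] uvz [-0.1414 -0.4043  0.2187] F [ 0.1  0.2 -0.3] op 0.0451 g 0.0
scene 484 a [0.0006 0.01   0.0143] b [-0.0554 -0.      0.0568] z [0.0907 0.1355]
side 1294 a [-0.0132 -0.0005  0.0116] b [-0.0543 -0.0049  0.0581] z [0.0911 0.1338]
scene 379 a [-0.0014  0.0101  0.0156] b [-0.0447  0.0011  0.0465] z [0.0903 0.1351]
side 1008 a [-0.0123  0.0001  0.0116] b [-0.0434 -0.0054  0.048 ] z [0.0914 0.1337]
 t 90.1 pos [ 0.4501 -0.0005  0.3496] uvz [-0.1963 -0.0613  0.3496] F [-0.   0.3  0.8] op 0.0449 g 0.0
```

View pics/fin.png

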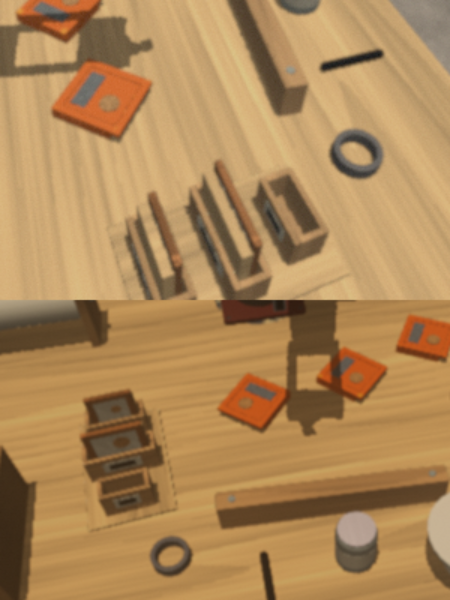

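The middle and widest frames both stand fully down in their slots, pictures facing away from the robot, and the bystanders in view haven't moved.

```bash
python3 -c "
from plant import *
print(job_done())"
```

```text
the job is handed in; nothing more can be done
None
```

I handed the job in at about 90 s: the middle frame, then the widest, were each squared and tipped up against the fence and set fully down in their own slots, foot edge down with the picture facing away from the robot; the narrowest frame was not on the bench, and no verdict came back.

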